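# Put the level and sanding block away and shut the kit drawer

### The arm

A 6-joint arm with a two-finger parallel gripper is mounted at the origin on the work surface. World frame = base frame: x ahead of the robot, y to its left, z up, the work surface at z = 0. Lengths are in m, angles in rad, forces in N, time in s.
With the tool pointing down it reaches from about 0.4 to 0.825 m from the base axis. Payload 7 kg.
Tool frame: the origin (TCP) lies midway between the tips of the shut fingers; the grasp point (between the pads) lies 19 mm behind it; z points along the fingers, y is the line along which they close (so a half turn about z gives the same grasp; the last joint's range is limited). The gripper opens to 85 mm and grips with 20 to 120 N. Pads are 22 mm wide; open, the fingers measure 114 mm over their backs; the gripper's body (76 mm by 85 mm) begins 54 mm behind the grasp point. The pads swing forward as they close: fully open they stand 13 mm farther back than shut.
Start: joints at [1.395, 0.359, 0.012, 0, -1.224, -0.288], TCP at [0.302, 0.604, 0.231] pointing down, gripper open.
Joint ranges: [-3.07, 3.07], [-1.43, 2.12], [-1.02, 1.25], [-3.03, 1.67], [-3.05, -0], [-3.03, 3.03]. Speed limits (rad/s): [2.39, 2.39, 3.01, 3.14, 3.14, 3.14].

### API

Orientations are given as a unit quaternion [w, x, y, z].
In Python, from workcell import manip gives the robot as it stands. The module is installed in compiled form; this text tells all that it offers.
- The arm moves only by the tool jog_arm, never from a script. Its argument "plan" is text: rows parted by semicolons, each of 6 numbers parted by spaces: the shift along the tool's x, y, z normalised to -1 to 1, where 1 is 500 mm, then the turn, a rotation vector about the tool's x, y, z normalised to -1 to 1, where 1 is 60 degrees. A call has 1 to 5 rows; each row is the pose to reach, as a shift and turn from the pose commanded when the call began, along the tool's axes at that moment; what a row does not reach only later rows make up. A row lasts 1/10 s, in which the tool goes at most 50 mm and 8.59 degrees, less where a joint would pass 70% of its speed; a pose out of reach is approached as far as the arm can. A call with a number of a shift or a turn outside -1 to 1 is refused whole. A call with a gripper value outside its range is refused whole. "jaw" is the opening, from 0 (shut) to 1 (fully open), set as the call begins (left out, the last holds). The fingers move at their own pace and stop on an object; "force" is the grip in N (left out, the last holds). Time passes only in rows, so rows that repeat a pose let the fingers close. It gives the time, the measured TCP pose, the force, the opening and the grip force at its end, in the units of the state.
- manip.state(): the state, without advancing time (a new reading comes with each control period).
- manip.get_image(name): name is "scene" or "top"; returns a dict with "frame" (420x560x3 uint8, red, green, blue), "depth" (420x560 float32, m along the optical axis (not along the pixel's ray), 0 where there is no reading), "intrinsics" (3x3 intrinsics, pixels), "R" (3x3) and "t" (3): a world point X has camera coordinates R X + t. Camera axes: x right, y down, z forward; pixel columns grow to the right and rows downward; lengths in m; the calibration is good to about 2 mm. A picture is of the moment at which its call begins.
- manip.finish_job(): hands the job in; it is judged then, once.
The state is a dict: "time": time; "joint_positions": joint angles; "dq": joint speeds; "effort": joint torques, N m; "tcp_pos": TCP position; "eef_rot": TCP orientation; "contact_force": force on the tool from outside, world axes, zero at the start; "torque": the same for the moment, N m; "opening": finger opening in m; "finger_force": force on a finger pad.
Only numpy, scipy, OpenCV 4.12 (cv2) and the standard library are available. Lean on these libraries where they do the work, as an engineer would, in place of code of your own. Each camera call takes 0.05 s, during which the arm holds its last target. There are 200 camera calls.

### The job

Tidy the bench: lay the small spirit level and the sanding block in their own compartments of the open kit drawer, each on its base, flat on the compartment floor, and set down rather than dropped. Then push the drawer gently home, without slamming it, until it clicks past its catch and its front is flush with the chest. Leave everything else on the bench, and the flat tin in the drawer, where it is.

Things in the scene. Friction and masses are not known exactly. Their poses are not given: they have to be found in the camera images.
- level: small aluminium spirit level, a straight bar 125 x 28 x 38 mm (x, y, z) with a green vial in the middle of its top and a round black window near each end; stands on its base on the bench. Origin: centre of its underside; x along its length, z up. Grip it across the 28 mm width.
- block: wooden sanding block with a cork foot: a flat base 100 x 58 x 12 mm with a raised grip ridge on it, 86 mm long (along x) and 26 mm wide (y), whose top is 42 mm above the underside. Origin: centre of its underside; x along its length, z up. Grip it across the 26 mm ridge, fingertips above the 12 mm base.
- narrow_bay (a point): centre of the floor of the narrow compartment, made for the level: 140 mm long (x) by 44 mm wide (y), at the -y edge of the drawer. x points straight into the chest (the direction the drawer is pushed), z up; moves with the drawer. Compartment walls: 4 mm thick, 14 mm high; this floor is 16 mm above the bench.
- wide_bay (a point): centre of the floor of the wide compartment next to the narrow one, made for the sanding block: 118 mm long (x) by 76 mm wide (y). Same axes. Its centre is 64 mm to the +y side of the narrow one's and 11 mm nearer the front.
- tin_bay (a point): centre of the floor of the third compartment, 140 x 92 mm (x, y), which holds the flat tin already. Same axes; 88 mm to the +y side of the wide one's centre.
- pull (a point): middle of the outer face of the drawer's pull, a steel bar 110 mm long (y), 10 mm thick and 14 mm high on two posts at the middle of the drawer's front panel, its outer face 30 mm ahead of the panel; 58 mm above the bench. x points straight into the chest. The panel is 228 mm wide, 10 to 75 mm above the bench, and ends flush with the chest, so push on the pull.
- chest: grey steel tool chest, fixed: 220 x 250 x 85 mm (x, y, z), the drawer in its -x side; a carton and a jar, up to 52 mm high, stand on the back half of its lid. Origin: centre of its underside; x the way the drawer is pushed.
- drawer (a joint): how far the drawer is open, m: 0 fully home (panel flush with the chest's front edge, held by the catch), 0.185 fully out. A spring catch resists with about 6 to 10 N between 13 and 5 mm; past 5 mm it pulls the drawer home. Else the drawer slides with about 1 N.
- tin: bystander: flat metal tin 100 x 70 x 22 mm in the drawer's third compartment; rides along with the drawer and must stay there. Origin: centre of its underside.
- jar: bystander: glass jar with an orange lid, 64 mm across, 75 mm high. Origin: centre of its underside.
- screwdriver: bystander: screwdriver lying on the bench, 180 mm long along its x, 30 mm high. Origin: middle, on the bench.
- mug: bystander: white mug, 76 mm across, 85 mm high. Origin: centre of its underside.
- offcut: bystander: plywood offcut 110 x 70 x 9 mm. Origin: centre of its underside.
- glue: bystander: white glue bottle, 56 mm across, 150 mm high. Origin: centre of its underside.
- hammer: bystander: hammer lying on the bench, 240 mm long along its x. Origin: middle, on the bench.
There are look-alikes about, which are no part of the job. What is shaped like the level but yellow is not meant. What is shaped like the block but yellow is not meant.

How it is judged:
On the way:
1. the level lies in the narrow compartment and the sanding block in the wide one, on their bases and at rest, while the drawer is still more than 80 mm open (x of level in the frame of narrow_bay between -0.015 and 0.015 m and y of level in the frame of narrow_bay between -0.014 and 0.014 m and z of level in the frame of narrow_bay between -0.006 and 0.006 m and angle between each of level, block, tin's own z axis and vertical below 0.12 rad and x of block in the frame of wide_bay between -0.016 and 0.016 m and y of block in the frame of wide_bay between -0.016 and 0.016 m and z of block in the frame of wide_bay between -0.006 and 0.006 m and x of tin in the frame of tin_bay between -0.025 and 0.025 m and y of tin in the frame of tin_bay between -0.02 and 0.02 m and z of tin in the frame of tin_bay between -0.006 and 0.006 m and linear speed of each of level, block below 0.03 m/s and value of joint drawer above 0.08 m), for 0.2 s.
At the end, for the whole second after the job is handed in: Drawer under 3 mm open and still; level in the narrow compartment (15 mm along, 14 mm across), sanding block in the wide one (16 mm), tin in its own (25 and 20 mm): each upright within 0.12 rad, underside within 6 mm of the floor (value of joint drawer below 0.003 m and x of level in the frame of narrow_bay between -0.015 and 0.015 m and y of level in the frame of narrow_bay between -0.014 and 0.014 m and z of level in the frame of narrow_bay between -0.006 and 0.006 m and angle between each of level, block, tin's own z axis and vertical below 0.12 rad and x of block in the frame of wide_bay between -0.016 and 0.016 m and y of block in the frame of wide_bay between -0.016 and 0.016 m and z of block in the frame of wide_bay between -0.006 and 0.006 m and x of tin in the frame of tin_bay between -0.025 and 0.025 m and y of tin in the frame of tin_bay between -0.02 and 0.02 m and z of tin in the frame of tin_bay between -0.006 and 0.006 m and linear speed of each of level, block below 0.03 m/s and velocity of joint drawer between -0.02 and 0.02 m/s); the robot touches nothing.
It fails at once if the drawer is slammed (closing faster than 0.4 m/s) (velocity of joint drawer below -0.4 m/s).
It fails at once if the level or the sanding block is dropped (falls free of the fingers faster than 0.8 m/s, about 33 mm) ((contact force between the fingers and level below 0.2 N and linear speed of level above 0.8 m/s) or (contact force between the fingers and block below 0.2 N and linear speed of block above 0.8 m/s)).
It fails at once if the jar, screwdriver, mug, offcut, glue bottle or hammer is moved more than 30 mm (distance of any of jar, screwdriver, mug, offcut, glue, hammer from where it was at the start of the episode above 0.03 m).
It also fails if it takes over 69 s, if anything falls off the work surface, if the arm or the gripper's body presses on something with over 40 N, if the wrist force passes 120 N, or if a joint passes its speed limit or range.

## Working session

There is one attempt and no reset: what is moved stays moved. The work goes in short steps, Python scripts to look and compute and a tool call to move; the robot and the scene stay as the last step left them, time stands still between calls to the robot, and variables do not carry over. Pictures are saved under pics/ and viewed, at most 10 in all, crops included, and the job is handed in when it is done.

Besides the shell and the picture viewer there is one more tool, called after "Request:" as a command line: name --argument value ..., lists and objects as JSON in quotes. jog_arm: Moves the arm, as the interface text tells. Its arguments: {"type":"object","properties":{"plan":{"type":"string"},"jaw":{"type":"number"},"force":{"type":"number"}},"required":["plan"]}

```bash
mkdir -p pics
cat > h.py <<'E'
import numpy as np, cv2
from workcell import manip
def grab(n,f=None):
    d=manip.get_image(n)
    if f: cv2.imwrite('pics/'+f,d['frame'][:,:,::-1])
    return d
def cloud(d):
    z=d['depth'];K=d['intrinsics'];v,u=np.indices(z.shape)
    c=np.stack([(u-K[0,2])/K[0,0]*z,(v-K[1,2])/K[1,1]*z,z],-1)
    return (c-d['t'])@d['R']
def ray(d,u,v,h):
    K=d['intrinsics'];r=np.array([(u-K[0,2])/K[0,0],(v-K[1,2])/K[1,1],1])@d['R']
    o=-d['R'].T@d['t'];return o+r*(h-o[2])/r[2]
E
python3 - <<'E'
from h import *
print(manip.state())
for n in('top','scene'):
    d=grab(n,n+'0.png');np.savez(n+'0.npz',**d);print(n,-d['R'].T@d['t'],d['R'],d['intrinsics'][0])
E
```

```text
{'time': 0.0, 'joint_positions': array([ 1.39509319e+00,  3.59381144e-01,  1.10933393e-02, -3.79424979e-04,
       -1.22410869e+00, -2.88079548e-01]), 'dq': array([ 0.00106559, -0.00020871,  0.00026579, -0.0004856 ,  0.00038378,
        0.0015626 ]), 'effort': array([-1.77323363e-03, -5.83320129e+01,  2.93419844e+01,  6.93688363e+00,
       -5.90920899e-03, -2.56982254e-06]), 'tcp_pos': array([0.30176322, 0.6032618 , 0.23037713]), 'eef_rot': array([ 8.08839265e-04,  9.73218293e-01, -2.29881451e-01, -1.33160432e-04]), 'contact_force': array([0.18725725, 0.40299135, 0.23564064]), 'torque': array([0.05146938, 0.02880194, 0.05451023]), 'finger_force': 0.0, 'opening': 0.08542487847089424}
top [ 0.26523929 -0.03963272  1.60682663] [[ 0.02815567 -0.99957704  0.00727988]
 [-0.98319376 -0.02900691 -0.18024601]
 [ 0.18038094 -0.00208258 -0.98359462]] [486.23001295   0.         284.80171786]
scene [ 1.16355127 -1.02821507  1.38392645] [[ 0.85289383  0.52206047 -0.00499811]
 [ 0.38471182 -0.63492064 -0.66997955]
 [-0.35294324  0.56949859 -0.74236273]] [484.26040396   0.         277.80244047]
```

View pics/top0.png

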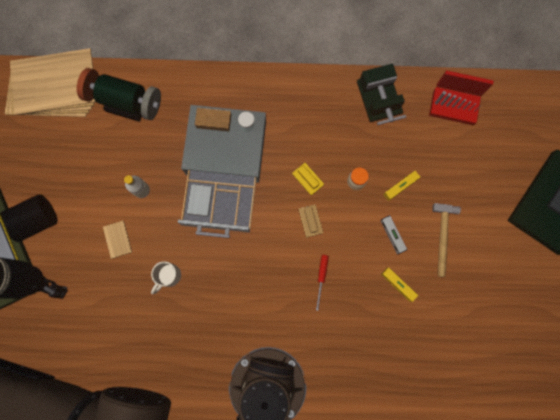

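View pics/scene0.png

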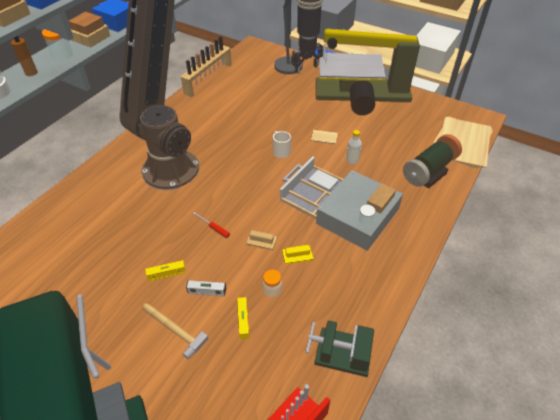

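The top view shows the silver level at px (394,235), the tan block at (311,220), the drawer at about (217,203) with its pull at (212,231), and the chest above it. The yellow items are decoys.

```bash
cat > meas.py <<'E'
from h import *
def rect(P):
    (c,s,a)=cv2.minAreaRect((P[:,:2]*1000).astype(np.float32))
    if s[0]<s[1]: s=s[::-1];a+=90
    return np.round(c,1),np.round(s,1),round((a+90)%180-90,1),len(P),np.round(np.percentile(P[:,2],[5,50,95])*1000,1)
def win(d,X,u0,u1,v0,v1,lo,hi):
    W=X[v0:v1,u0:u1].reshape(-1,3);return W[(W[:,2]>lo)&(W[:,2]<hi)]
E
python3 - <<'E'
from meas import *
d=dict(np.load('top0.npz'));X=cloud(d)
print('level top',rect(win(d,X,375,415,212,258,.028,.05)))
print('block all',rect(win(d,X,295,328,202,240,.006,.05)))
print('block ridge',rect(win(d,X,295,328,202,240,.030,.05)))
print('lid',rect(win(d,X,175,272,95,185,.08,.09)))
print('pull',rect(win(d,X,190,235,222,240,.045,.075)))
print('panel',rect(win(d,X,172,260,205,232,.066,.08)))
print('bench z',np.median(X[300:330,180:220,2]),X[240:250,345:370,2].mean())
s=dict(np.load('scene0.npz'));Y=cloud(s)
print('S level',rect(win(s,Y,180,232,275,300,.030,.05)))
print('S block ridge',rect(win(s,Y,243,280,228,252,.033,.05)))
print('S pull/panel',rect(win(s,Y,270,320,155,205,.066,.08)),rect(win(s,Y,265,300,160,205,.052,.068)))
f=d['frame'][:,:,::-1]
a=cv2.resize(f[95:245,170:275],None,fx=4,fy=4,interpolation=2);b=cv2.resize(f[200:260,290:415],None,fx=3,fy=3,interpolation=2)
c=np.zeros((600,800,3),np.uint8);c[:a.shape[0],:a.shape[1]]=a;c[:180,425:800]=b
g=cv2.resize(s['frame'][150:220,270:362,::-1],None,fx=4,fy=4,interpolation=2);c[200:480,425:425+368]=g
cv2.imwrite('pics/crop0.png',c)
E
```

```text
level top (array([ 491.4, -400.5]), array([125.9,  32. ]), 27.9, 360, array([31.1, 37.9, 44. ]))
block all (array([ 534.1, -131.9]), array([117.9, 104.7]), 3.6, 539, array([ 6.9, 15.6, 44.9]))
block ridge (array([ 533.2, -128.2]), array([86.7, 26.4]), 15.9, 206, array([35.3, 41.1, 47.5]))
lid (array([778.9, 165.4]), array([250.5, 223.4]), 85.8, 3386, array([80.7, 84.6, 89. ]))
pull (array([486.1, 190.4]), array([144.6,  40.3]), 85.9, 275, array([54. , 64.7, 74.1]))
panel (array([489.5, 185.6]), array([224.2,  33.1]), 85.7, 232, array([68.1, 74.1, 78.4]))
bench z -0.00026686971120403136 0.006358026682102619
S level (array([ 493. , -404.1]), array([127.7,  34.3]), 27.2, 316, array([31.9, 36.3, 42.3]))
S block ridge (array([ 535. , -131.6]), array([85.2, 32. ]), 20.3, 146, array([34.5, 39.5, 45.1]))
S pull/panel (array([490.4, 187.7]), array([233.8,  41.3]), 84.6, 142, array([66.9, 71.9, 78.3])) (array([485. , 152.7]), array([169.8,  43.4]), 86.5, 147, array([53.3, 61.4, 67.5]))
```

View pics/crop0.png

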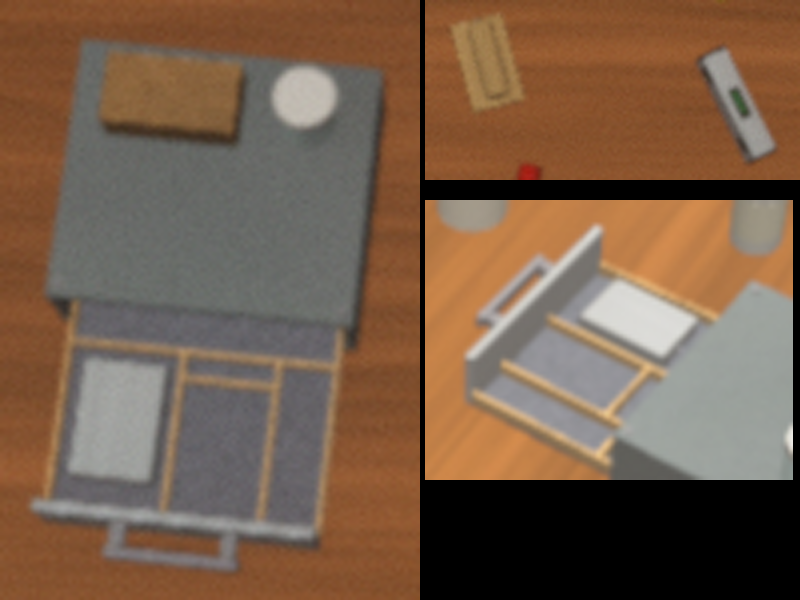

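The crop shows the drawer with the tin at left, the wide bay in the middle and the narrow bay at right. Tan walls separate them, and the chest is yawed about -4°. Next I fix the bay positions from the wall colour.

```bash
cat > bay.py <<'E'
from meas import *
def tan(d,u0,u1,v0,v1,h=.030):
    hsv=cv2.cvtColor(d['frame'],cv2.COLOR_RGB2HSV);m=cv2.inRange(hsv,(8,70,110),(28,255,255))
    v,u=np.nonzero(m[v0:v1,u0:u1]);return np.array([ray(d,a+u0,b+v0,h) for a,b in zip(u,v)]),u+u0,v+v0
E
python3 - <<'E'
from bay import *
d=dict(np.load('top0.npz'));s=dict(np.load('scene0.npz'))
X=cloud(d)
L=win(d,X,175,272,95,185,.08,.09)
# lid edges in chest frame
yaw=np.radians(-4.2);R=np.array([[np.cos(yaw),np.sin(yaw)],[-np.sin(yaw),np.cos(yaw)]])
def hist(q,nm,b=2):
    h,e=np.histogram(q*1000,np.arange(np.floor(q.min()*1000),q.max()*1000+b,b));print(nm,[(int(a),int(n)) for n,a in zip(h,e)if n>=max(6,.2*h.max())])
c=(L[:,:2]@R.T);print('lid range',np.percentile(c,[.5,99.5],axis=0)*1000)
for nm,d,w in(('top',d,(178,258,172,226)),('scene',s,(283,345,162,225))):
    P,u,v=tan(d,*w); 
    # keep only points inside the drawer footprint
    q=P[:,:2]@R.T; print(nm,len(q)); 
    k=(q[:,0]>.45)&(q[:,0]<.66)&(q[:,1]>.09)&(q[:,1]<.34); q=q[k]
    hist(q[:,1],'y');hist(q[:,0],'x')
for y in(-3,-3.4,-3.8,-4.2,-4.6,-5,-5.4):
    a=np.radians(y);P,_,_=tan(dict(np.load('top0.npz')),178,258,172,226);qq=-np.sin(a)*P[:,0]+np.cos(a)*P[:,1]
    h,_=np.histogram(qq,np.arange(qq.min(),qq.max(),.003));print(y,(h**2).sum())
E
```

```text
lid range [[655.17802372  97.73691498]
 [874.98085018 346.1385164 ]]
top 1034
y [(90, 14), (92, 17), (94, 21), (96, 25), (98, 26), (100, 27), (102, 25), (104, 26), (106, 31), (108, 26), (110, 29), (154, 24), (156, 25), (158, 24), (232, 11), (234, 25), (236, 23), (238, 24), (328, 19), (330, 32), (332, 29), (334, 29), (336, 25), (338, 35)]
x [(501, 9), (503, 10), (507, 12), (511, 10), (513, 10), (517, 10), (521, 10), (527, 11), (531, 11), (537, 11), (541, 13), (547, 9), (551, 14), (557, 10), (561, 13), (565, 10), (567, 9), (571, 11), (575, 11), (581, 11), (585, 12), (591, 10), (595, 11), (605, 23), (607, 15), (609, 24), (611, 16), (615, 10), (619, 10), (625, 12), (627, 36), (629, 44), (631, 41), (633, 30)]
scene 1427
y [(90, 14), (92, 16), (94, 16), (96, 15), (98, 16), (100, 16), (102, 16), (104, 15), (106, 17), (108, 15), (110, 16), (148, 14), (150, 15), (152, 15), (154, 15), (156, 13), (158, 9), (226, 9), (228, 12), (230, 11), (232, 13), (234, 14), (236, 15), (238, 12), (240, 9), (328, 12), (330, 13), (332, 12), (334, 11), (336, 11), (338, 12)]
x [(450, 10), (452, 17), (502, 7), (506, 8), (512, 7), (516, 6), (518, 6), (522, 7), (524, 6), (526, 6), (528, 6), (530, 6), (534, 8), (536, 7), (540, 8), (542, 8), (546, 7), (548, 7), (552, 8), (554, 7), (558, 8), (562, 7), (564, 7), (568, 8), (574, 6), (578, 10), (580, 6), (584, 8), (586, 7), (590, 7), (594, 6), (596, 10), (600, 6), (602, 8), (606, 7), (608, 11), (610, 8), (612, 15), (614, 14), (616, 10), (618, 9), (620, 8), (624, 6), (626, 8), (630, 6)]
-3 31081
-3.4 31334
-3.8 31148
-4.2 30930
-4.6 30302
-5 30179
-5.4 29982
```

```bash
cat > go.py <<'E'
import sys
from h import *
from scipy.spatial.transform import Rotation as Ro
# usage: go.py x,y,z,phi ... (mm, deg): chain of tool-down poses from measured pose
s=manip.state();q=s['eef_rot'];R=Ro.from_quat([q[1],q[2],q[3],q[0]]);p=s['tcp_pos']
x=R.as_matrix()[:,0];print('now',np.round(p*1000,1),'phi',round(np.degrees(np.arctan2(x[1],x[0])),2),'j',np.round(s['joint_positions'],2),'t',round(s['time'],2),'open',round(s['opening'],4),'F',np.round(s['contact_force'],1))
for a in sys.argv[1:]:
    X=np.array([float(v) for v in a.split(',')]);f=np.radians(X[3]);c,n=np.cos(f),np.sin(f)
    T=Ro.from_matrix(np.array([[c,n,0],[n,-c,0],[0,0,-1]]));t=X[:3]/1000
    print(a,np.round(R.inv().apply(t-p)/.5,3),np.round(np.degrees((R.inv()*T).as_rotvec())/60,3),'mm',round(np.linalg.norm(t-p)*1000));R,p=T,t
E
python3 go.py 460,420,235,-51 520,190,240,-76 550,-50,240,-101 530,-280,220,-126 492,-402,120,-152.4
```

```text
now [301.8 603.3 230.5] phi -26.58 j [ 1.4   0.36  0.01 -0.   -1.22 -0.29] t 0.1 open 0.0854 F [-0.1  0.7  0.4]
460,420,235,-51 [ 0.447  0.186 -0.009] [ 0.001 -0.     0.407] mm 242
520,190,240,-76 [ 0.433  0.196 -0.01 ] [0.    0.    0.417] mm 238
550,-50,240,-101 [0.48  0.058 0.   ] [-0.    -0.     0.417] mm 242
530,-280,220,-126 [ 0.459 -0.049  0.04 ] [0.    0.    0.417] mm 232
492,-402,120,-152.4 [ 0.242 -0.082  0.2  ] [0.   0.   0.44] mm 162
```

Request:
jog_arm --plan "0.447 0.186 -0.009 0 0 0.407; 0.447 0.186 -0.009 0 0 0.407; 0.447 0.186 -0.009 0 0 0.407; 0.447 0.186 -0.009 0 0 0.407; 0.447 0.186 -0.009 0 0 0.407" --jaw 1 --force 40

```text
time: 0.6
tcp_pos: [0.4613, 0.4183, 0.2356]
eef_rot: [0.0, 0.902, -0.431, -0.0]
contact_force: [0.8, 0.1, 0.2]
opening: 0.0856
finger_force: 0.0
```

Tracking is accurate, so I'll chain the rest.

Request:
jog_arm --plan "0.433 0.196 -0.01 0 0 0.417; 0.433 0.196 -0.01 0 0 0.417; 0.433 0.196 -0.01 0 0 0.417; 0.433 0.196 -0.01 0 0 0.417; 0.433 0.196 -0.01 0 0 0.417"

```text
time: 1.1
tcp_pos: [0.5203, 0.1879, 0.2408]
eef_rot: [0.0, 0.788, -0.616, -0.0]
contact_force: [0.5, 0.5, 0.2]
opening: 0.0856
finger_force: 0.0
```

Request:
jog_arm --plan "0.48 0.058 0 0 0 0.417; 0.48 0.058 0 0 0 0.417; 0.48 0.058 0 0 0 0.417; 0.48 0.058 0 0 0 0.417; 0.48 0.058 0 0 0 0.417"

```text
time: 1.6
tcp_pos: [0.5498, -0.0517, 0.2407]
eef_rot: [-0.0, -0.636, 0.772, 0.0]
contact_force: [0.7, -0.4, 0.2]
opening: 0.0852
finger_force: 0.0
```

Request:
jog_arm --plan "0.459 -0.049 0.04 0 0 0.417; 0.459 -0.049 0.04 0 0 0.417; 0.459 -0.049 0.04 0 0 0.417; 0.459 -0.049 0.04 0 0 0.417; 0.459 -0.049 0.04 0 0 0.417"

```text
time: 2.1
tcp_pos: [0.5292, -0.2821, 0.22]
eef_rot: [-0.001, -0.453, 0.892, 0.0]
contact_force: [1.0, -0.2, -0.2]
opening: 0.0856
finger_force: 0.0
```

Request:
jog_arm --plan "0.242 -0.082 0.2 0 0 0.44; 0.242 -0.082 0.2 0 0 0.44; 0.242 -0.082 0.2 0 0 0.44; 0.242 -0.082 0.2 0 0 0.44; 0.242 -0.082 0.2 0 0 0.44"

```text
time: 2.6
tcp_pos: [0.4903, -0.4021, 0.1183]
eef_rot: [-0.002, -0.237, 0.971, 0.001]
contact_force: [0.5, 0.6, 0.4]
opening: 0.0853
finger_force: 0.0
```

```bash
python3 go.py 492,-402,60,-152.4 492,-402,18,-152.4
python3 - <<'E'
from h import *
a=grab('top')['frame'][180:290,340:450,::-1];b=grab('scene')['frame'][210:320,150:260,::-1]
cv2.imwrite('pics/g1.png',cv2.resize(np.hstack([a,b]),None,fx=3.5,fy=3.5,interpolation=2))
E
```

```text
now [ 490.3 -402.1  118.3] phi -152.57 j [-0.38  0.38 -0.22 -0.   -0.97 -0.71] t 2.6 open 0.0853 F [0.5 0.6 0.4]
492,-402,60,-152.4 [-0.003 -0.002  0.117] [ 0.003 -0.003 -0.003] mm 58
492,-402,18,-152.4 [0.    0.    0.084] [0. 0. 0.] mm 42
```

View pics/g1.png

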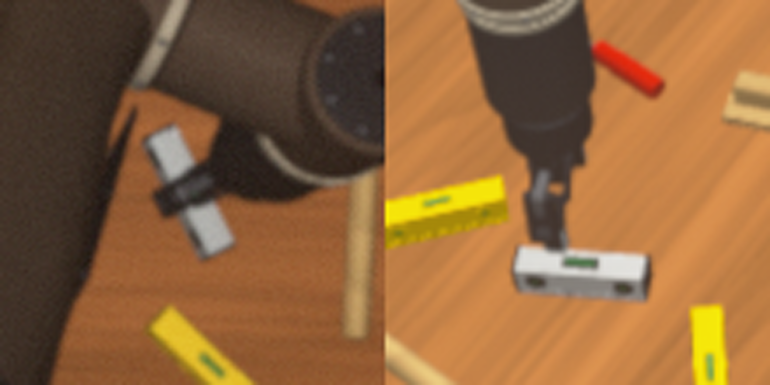

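The gripper sits above the level with its fingers across the width. Descend and grip.

Request:
jog_arm --plan "-0.003 -0.002 0.08 0 0 0; -0.003 -0.002 0.14 0 0 0; -0.003 -0.002 0.18 0 0 0; -0.003 -0.002 0.201 0 0 0; -0.003 -0.002 0.201 0 0 0"

```text
time: 3.2
tcp_pos: [0.4945, -0.4004, 0.0201]
eef_rot: [-0.0, -0.239, 0.971, 0.0]
contact_force: [-1.2, 0.9, -0.7]
opening: 0.0849
finger_force: 0.0
```

Request:
jog_arm --plan "0 0 0 0 0 0; 0 0 0 0 0 0; 0 0 0 0 0 0; 0 0 0 0 0 0; 0 0 0 0 0 0" --jaw 0 --force 40

```text
time: 3.7
tcp_pos: [0.4945, -0.4016, 0.0213]
eef_rot: [0.0, -0.238, 0.971, -0.0]
contact_force: [-1.1, 3.1, 5.7]
opening: 0.0273
finger_force: 41.5
```

Request:
jog_arm --plan "0 0 0 0 0 0; 0 0 0 0 0 0; 0 0 0 0 0 0; 0 0 -0.01 0 0 0; 0 0 -0.02 0 0 0"

```text
time: 4.2
tcp_pos: [0.4937, -0.4013, 0.0303]
eef_rot: [-0.0, -0.238, 0.971, 0.0]
contact_force: [-0.0, 0.2, -1.9]
opening: 0.0268
finger_force: 40.6
```

```bash
python3 go.py 494,-401,180,-152.4 530,-190,200,-168 560,40,200,-184.2 566.8,92.3,110,-184.2
```

```text
now [ 493.7 -401.3   30.3] phi -152.47 j [-0.38  0.48 -0.3  -0.   -0.79 -0.71] t 4.2 open 0.0268 F [-0.   0.2 -1.9]
494,-401,180,-152.4 [-0.001  0.    -0.299] [ 0.001 -0.    -0.001] mm 150
530,-190,200,-168 [-0.259  0.341 -0.04 ] [0.   0.   0.26] mm 215
560,40,200,-184.2 [-0.154  0.437  0.   ] [0.   0.   0.27] mm 232
566.8,92.3,110,-184.2 [-0.006  0.105  0.18 ] [0. 0. 0.] mm 104
```

Request:
jog_arm --plan "0 0 -0.06 0 0 0; 0 0 -0.14 0 0 0; 0 0 -0.22 0 0 0; 0 0 -0.299 0 0 0; 0 0 -0.299 0 0 0"

```text
time: 4.7
tcp_pos: [0.4968, -0.4033, 0.1869]
eef_rot: [0.004, -0.238, 0.971, -0.004]
contact_force: [0.6, -0.2, -1.8]
opening: 0.0268
finger_force: 40.7
```

Request:
jog_arm --plan "-0.259 0.341 -0.04 0 0 0.26; -0.259 0.341 -0.04 0 0 0.26; -0.259 0.341 -0.04 0 0 0.26; -0.259 0.341 -0.04 0 0 0.26; -0.259 0.341 -0.04 0 0 0.26"

```text
time: 5.2
tcp_pos: [0.5304, -0.1869, 0.2004]
eef_rot: [0.001, -0.105, 0.994, 0.0]
contact_force: [0.1, -0.9, -1.9]
opening: 0.027
finger_force: 40.8
```

Request:
jog_arm --plan "-0.154 0.437 0 0 0 0.27; -0.154 0.437 0 0 0 0.27; -0.154 0.437 0 0 0 0.27; -0.154 0.437 0 0 0 0.27; -0.154 0.437 0 0 0 0.27"

```text
time: 5.7
tcp_pos: [0.5599, 0.0418, 0.1998]
eef_rot: [0.0, 0.037, 0.999, 0.0]
contact_force: [0.7, -1.0, -2.3]
opening: 0.0272
finger_force: 40.7
```

Request:
jog_arm --plan "-0.006 0.105 0.05 0 0 0; -0.006 0.105 0.1 0 0 0; -0.006 0.105 0.15 0 0 0; -0.006 0.105 0.18 0 0 0; -0.006 0.105 0.18 0 0 0"

```text
time: 6.2
tcp_pos: [0.5652, 0.0909, 0.1072]
eef_rot: [-0.002, 0.037, 0.999, -0.001]
contact_force: [-0.2, -0.5, -2.0]
opening: 0.027
finger_force: 40.7
```

```bash
python3 go.py
python3 - <<'E'
from bay import *
a=grab('top');b=grab('scene');np.savez('t2.npz',**a);np.savez('s2.npz',**b)
cv2.imwrite('pics/p1.png',np.hstack([cv2.resize(a['frame'][165:245,170:270,::-1],None,fx=4,fy=4,interpolation=2),cv2.resize(b['frame'][140:220,265:365,::-1],None,fx=4,fy=4,interpolation=2)]))
E
```

```text
now [565.2  90.9 107.2] phi 175.74 j [ 0.5   0.31 -0.38 -0.   -0.89 -2.15] t 6.2 open 0.027 F [-0.2 -0.5 -2. ]
```

View pics/p1.png

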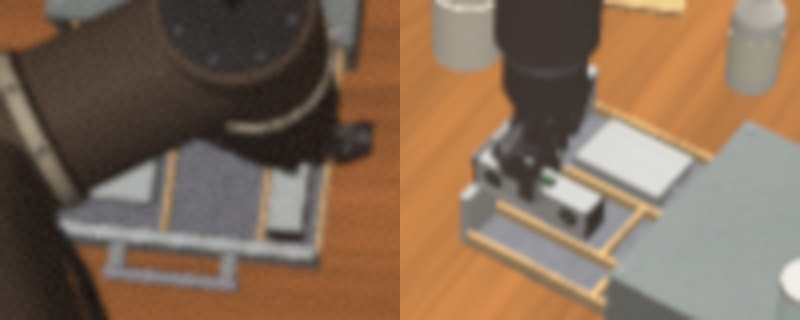

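The level hangs over the narrow bay. Both ends show in the scene view (px about 285–316, 180–195). I check where it sits against the bay.

```bash
python3 - <<'E'
from bay import *
yaw=np.radians(-4.2);R=np.array([[np.cos(yaw),np.sin(yaw)],[-np.sin(yaw),np.cos(yaw)]])
s=dict(np.load('s2.npz'));d=dict(np.load('t2.npz'));
print('goal',[558.5,133.5],'tcp',R@[565.2,90.9])
for n,dd,w in(('s',s,(282,320,172,202)),('t',d,(228,250,200,228))):
    X=cloud(dd);hsv=cv2.cvtColor(dd['frame'],cv2.COLOR_RGB2HSV);u0,u1,v0,v1=w
    W=X[v0:v1,u0:u1].reshape(-1,3);h=hsv[v0:v1,u0:u1].reshape(-1,3);k=(W[:,2]>.09)&(W[:,2]<.135)&(h[:,2]>60)
    W=W[k];q=W[:,:2]@R.T*1000;print(n,len(q),np.round(np.percentile(q,[1,5,50,95,99],axis=0).T,1),np.round(np.percentile(W[:,2],[1,5,95,99])*1000))
X=cloud(d);W=X[222:240,190:235].reshape(-1,3);W=W[(W[:,2]>.05)&(W[:,2]<.07)];q=W[:,:2]@R.T*1000;print('pull',np.percentile(q,[2,10,50,90],axis=0).T)
E
python3 go.py 566.8,92.3,45,-184.2 566.8,92.3,38,-184.2
```

```text
goal [558.5, 133.5] tcp [557.02479041 132.050115  ]
s 302 [[494.1 497.5 572.2 619.8 622.5]
 [102.7 108.2 117.  141.9 145.4]] [ 91.  94. 130. 133.]
t 178 [[491.3 492.1 516.6 541.9 545.9]
 [116.1 116.8 128.8 143.1 144.8]] [ 96. 109. 129. 129.]
pull [[451.00542666 451.98199887 460.10873313 481.55030781]
 [163.87558857 173.56137686 219.26331177 270.02912208]]
now [567.1  91.4 110. ] phi 175.75 j [ 0.5   0.3  -0.37  0.   -0.9  -2.15] t 6.3 open 0.0272 F [ 0.6 -0.3 -1.6]
566.8,92.3,45,-184.2 [0.001 0.002 0.13 ] [-0.    -0.    -0.001] mm 65
566.8,92.3,38,-184.2 [0.    0.    0.014] [0. 0. 0.] mm 7
```

Request:
jog_arm --plan "0.001 0.003 0.05 0 0 0; 0.001 0.003 0.1 0 0 0; 0.001 0.003 0.125 0 0 0; 0.001 0.003 0.135 0 0 0; 0.001 0.003 0.14 0 0 0"

```text
time: 6.8
tcp_pos: [0.5672, 0.0931, 0.0403]
eef_rot: [0.0, 0.037, 0.999, 0.0]
contact_force: [0.4, 0.1, -1.5]
opening: 0.0272
finger_force: 40.7
```

Request:
jog_arm --plan "0 0 0.002 0 0 0; 0 0 0.004 0 0 0; 0 0 0.006 0 0 0; 0 0 0.007 0 0 0; 0 0 0.007 0 0 0"

```text
time: 7.3
tcp_pos: [0.5675, 0.0932, 0.0373]
eef_rot: [0.001, 0.037, 0.999, 0.0]
contact_force: [-0.4, -0.6, 5.1]
opening: 0.0268
finger_force: 41.6
```

Request:
jog_arm --plan "0 0 0 0 0 0; 0 0 0 0 0 0; 0 0 0 0 0 0; 0 0 0 0 0 0; 0 0 0 0 0 0" --jaw 0.5

```text
time: 7.8
tcp_pos: [0.5666, 0.093, 0.0362]
eef_rot: [-0.0, 0.037, 0.999, -0.0]
contact_force: [-0.6, 1.0, -0.1]
opening: 0.0425
finger_force: 0.0
```

Request:
jog_arm --plan "0 0 -0.02 0 0 0; 0 0 -0.06 0 0 0; 0 0 -0.14 0 0 0; 0 0 -0.24 0 0 0; 0 0 -0.32 0 0 0"

```text
time: 8.3
tcp_pos: [0.567, 0.093, 0.1999]
eef_rot: [0.001, 0.037, 0.999, 0.0]
contact_force: [2.2, 0.8, 0.3]
opening: 0.0428
finger_force: 0.0
```

```bash
python3 go.py 550,-80,200,-174 534,-130,100,-163.5 534,-130,17,-163.5
```

```text
now [567.   93.  199.9] phi 175.77 j [ 0.5   0.22 -0.26  0.   -1.09 -2.15] t 8.3 open 0.0428 F [2.2 0.8 0.3]
550,-80,200,-174 [ 0.008 -0.348 -0.   ] [ 0.     0.002 -0.171] mm 174
534,-130,100,-163.5 [ 0.042 -0.096  0.2  ] [ 0.     0.    -0.175] mm 113
534,-130,17,-163.5 [0.    0.    0.166] [0. 0. 0.] mm 83
```

Request:
jog_arm --plan "0.008 -0.348 0 0 0 -0.171; 0.008 -0.348 0 0 0 -0.171; 0.008 -0.348 0 0 0 -0.171; 0.008 -0.348 0 0 0 -0.171; 0.008 -0.348 0 0 0 -0.171" --jaw 1

```text
time: 8.8
tcp_pos: [0.549, -0.0831, 0.1972]
eef_rot: [0.0, -0.051, 0.999, -0.0]
contact_force: [0.3, 0.1, -0.2]
opening: 0.0853
finger_force: 0.0
```

Request:
jog_arm --plan "0.042 -0.096 0.05 0 0 -0.175; 0.042 -0.096 0.1 0 0 -0.175; 0.042 -0.096 0.15 0 0 -0.175; 0.042 -0.096 0.2 0 0 -0.175; 0.042 -0.096 0.2 0 0 -0.175"

```text
time: 9.3
tcp_pos: [0.5318, -0.1299, 0.0939]
eef_rot: [-0.003, -0.143, 0.99, 0.0]
contact_force: [-0.8, 0.1, 0.1]
opening: 0.0855
finger_force: 0.0
```

```bash
python3 go.py 534,-130,18,-163.5
python3 - <<'E'
from bay import *
a=grab('top');b=grab('scene');np.savez('t3.npz',**a);np.savez('s3.npz',**b)
cv2.imwrite('pics/p2.png',np.vstack([np.hstack([cv2.resize(a['frame'][165:240,170:270,::-1],None,fx=4,fy=4,interpolation=2),cv2.resize(b['frame'][145:220,265:365,::-1],None,fx=4,fy=4,interpolation=2)]),np.hstack([cv2.resize(a['frame'][180:255,260:360,::-1],None,fx=4,fy=4,interpolation=2),cv2.resize(b['frame'][195:270,215:315,::-1],None,fx=4,fy=4,interpolation=2)])]))
E
```

```text
now [ 531.8 -129.9   93.9] phi -163.52 j [ 0.12  0.29 -0.44 -0.   -0.85 -1.4 ] t 9.3 open 0.0855 F [-0.8  0.1  0.1]
534,-130,18,-163.5 [-0.005 -0.002  0.152] [ 0.001 -0.005 -0.   ] mm 76
```

View pics/p2.png

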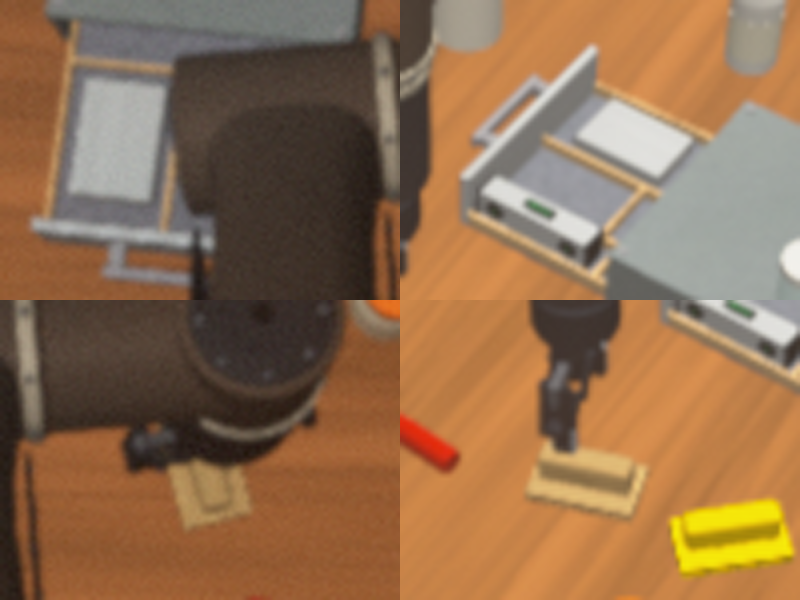

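The level lies flat in the narrow bay, and the gripper is over the block. Descend on the block.

Request:
jog_arm --plan "0 0 0.05 0 0 0; 0 0 0.1 0 0 0; 0 0 0.13 0 0 0; 0 0 0.15 0 0 0; 0 0 0.155 0 0 0"

```text
time: 9.9
tcp_pos: [0.5345, -0.1299, 0.0191]
eef_rot: [0.0, -0.144, 0.99, -0.0]
contact_force: [-0.2, 0.1, 0.7]
opening: 0.0852
finger_force: 0.0
```

Request:
jog_arm --plan "0 0 0 0 0 0; 0 0 0 0 0 0; 0 0 0 0 0 0; 0 0 0 0 0 0; 0 0 0 0 0 0" --jaw 0 --force 40

```text
time: 10.4
tcp_pos: [0.5344, -0.1301, 0.0196]
eef_rot: [0.001, -0.144, 0.99, -0.0]
contact_force: [-0.3, 1.3, 5.9]
opening: 0.0248
finger_force: 40.9
```

Request:
jog_arm --plan "0 0 0 0 0 0; 0 0 0 0 0 0; 0 0 0 0 0 0; 0 0 -0.01 0 0 0; 0 0 -0.02 0 0 0"

```text
time: 10.9
tcp_pos: [0.5335, -0.1302, 0.0289]
eef_rot: [-0.0, -0.143, 0.99, 0.0]
contact_force: [-0.4, 1.0, -1.7]
opening: 0.0256
finger_force: 39.9
```

```bash
python3 go.py 534,-130,180,-163.5 556,60,200,-184.2 560.5,156.9,140,-184.2
```

```text
now [ 533.5 -130.2   28.9] phi -163.51 j [ 0.12  0.37 -0.51 -0.   -0.69 -1.4 ] t 10.9 open 0.0256 F [-0.4  1.  -1.7]
534,-130,180,-163.5 [-0.001  0.    -0.302] [ 0.    -0.001 -0.   ] mm 151
556,60,200,-184.2 [-0.15   0.352 -0.04 ] [0.    0.    0.345] mm 192
560.5,156.9,140,-184.2 [0.005 0.194 0.12 ] [0. 0. 0.] mm 114
```

Request:
jog_arm --plan "0 0 -0.06 0 0 0; 0 0 -0.14 0 0 0; 0 0 -0.22 0 0 0; 0 0 -0.302 0 0 0; 0 0 -0.302 0 0 0"

```text
time: 11.4
tcp_pos: [0.5371, -0.1305, 0.1863]
eef_rot: [0.005, -0.144, 0.99, -0.001]
contact_force: [0.5, -0.0, -1.8]
opening: 0.0252
finger_force: 40.0
```

Request:
jog_arm --plan "-0.15 0.352 -0.04 0 0 0.345; -0.15 0.352 -0.04 0 0 0.345; -0.15 0.352 -0.04 0 0 0.345; -0.15 0.352 -0.04 0 0 0.345; -0.15 0.352 -0.04 0 0 0.345"

```text
time: 11.9
tcp_pos: [0.5567, 0.0647, 0.2003]
eef_rot: [0.001, 0.034, 0.999, 0.001]
contact_force: [0.6, 0.2, -1.2]
opening: 0.0252
finger_force: 40.3
```

Request:
jog_arm --plan "0.005 0.097 0.06 0 0 0; 0.005 0.194 0.12 0 0 0; 0.005 0.194 0.12 0 0 0; 0.005 0.194 0.12 0 0 0; 0.005 0.194 0.12 0 0 0"

```text
time: 12.4
tcp_pos: [0.5602, 0.1565, 0.1397]
eef_rot: [-0.0, 0.036, 0.999, -0.0]
contact_force: [1.0, -0.1, -1.6]
opening: 0.025
finger_force: 40.3
```

```bash
python3 go.py 560.5,156.9,41,-184.2
python3 - <<'E'
from bay import *
a=grab('top');b=grab('scene');np.savez('t4.npz',**a);np.savez('s4.npz',**b)
cv2.imwrite('pics/p3.png',np.hstack([cv2.resize(a['frame'][165:245,170:270,::-1],None,fx=4,fy=4,interpolation=2),cv2.resize(b['frame'][135:215,265:365,::-1],None,fx=4,fy=4,interpolation=2)]))
yaw=np.radians(-4.2);R=np.array([[np.cos(yaw),np.sin(yaw)],[-np.sin(yaw),np.cos(yaw)]])
for n,d in(('t',a),('s',b)):
    X=cloud(d);q=X[...,:2]@R.T;hsv=cv2.cvtColor(d['frame'],cv2.COLOR_RGB2HSV);m=cv2.inRange(hsv,(8,70,90),(28,255,255))>0
    m&=(X[...,2]>.11)&(X[...,2]<.17)&(q[...,0]>.47)&(q[...,0]<.64)&(q[...,1]>.14)&(q[...,1]<.26)
    print(n,m.sum(),m.sum() and np.round(np.percentile(q[m],[1,5,50,95,99],axis=0).T*1000,1),np.round(np.percentile(X[...,2][m],[1,50,99])*1000))
E
```

```text
now [560.2 156.5 139.7] phi 175.84 j [ 0.61  0.28 -0.32  0.   -0.97 -2.25] t 12.4 open 0.025 F [ 1.  -0.1 -1.6]
560.5,156.9,41,-184.2 [-0.001  0.001  0.197] [-0.001 -0.001  0.001] mm 99
t 284 [[496.8 498.2 516.3 582.9 592.7]
 [166.8 167.3 187.6 220.2 223.1]] [121. 134. 166.]
s 311 [[500.  508.3 565.8 596.7 599. ]
 [161.4 163.2 179.9 207.9 221.5]] [121. 135. 168.]
```

View pics/p3.png

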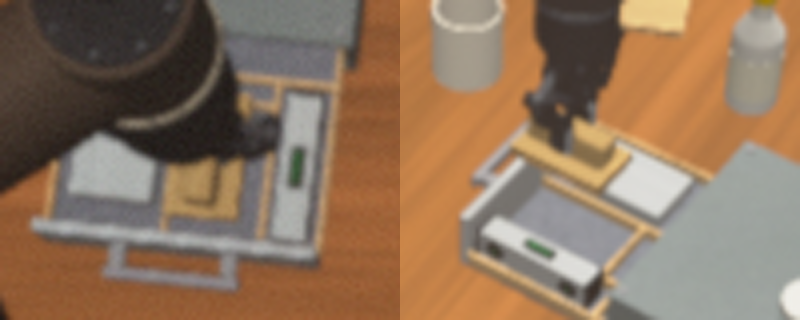

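The held block is level and centred over the wide bay (x' 497–599, near edge y' about 167, close to the 168.5 goal). The level sits centred in its bay. Lower the block.

Request:
jog_arm --plan "0 0.001 0.06 0 0 0; 0 0.001 0.12 0 0 0; 0 0.001 0.165 0 0 0; 0 0.001 0.19 0 0 0; 0 0.001 0.197 0 0 0"

```text
time: 13.0
tcp_pos: [0.5602, 0.1563, 0.0407]
eef_rot: [-0.001, 0.037, 0.999, -0.0]
contact_force: [-1.1, -0.2, -1.9]
opening: 0.0251
finger_force: 40.4
```

Request:
jog_arm --plan "0 0 0.003 0 0 0; 0 0 0.006 0 0 0; 0 0 0.009 0 0 0; 0 0 0.011 0 0 0; 0 0 0.011 0 0 0"

```text
time: 13.5
tcp_pos: [0.5605, 0.1575, 0.0361]
eef_rot: [0.0, 0.037, 0.999, 0.0]
contact_force: [0.1, 0.1, -2.3]
opening: 0.0251
finger_force: 40.4
```

Not yet in contact; about 1 mm more.

Request:
jog_arm --plan "0 0 0.001 0 0 0; 0 0 0.002 0 0 0; 0 0 0.003 0 0 0; 0 0 0.003 0 0 0; 0 0 0.003 0 0 0"

```text
time: 14.0
tcp_pos: [0.5614, 0.1575, 0.0355]
eef_rot: [0.001, 0.036, 0.999, 0.0]
contact_force: [0.3, -0.8, 6.7]
opening: 0.0249
finger_force: 41.5
```

Request:
jog_arm --plan "0 0 0 0 0 0; 0 0 0 0 0 0; 0 0 0 0 0 0; 0 0 0 0 0 0; 0 0 0 0 0 0" --jaw 0.5

```text
time: 14.5
tcp_pos: [0.5604, 0.1574, 0.0342]
eef_rot: [-0.0, 0.037, 0.999, -0.0]
contact_force: [-0.4, -0.1, 0.3]
opening: 0.0427
finger_force: 0.0
```

Request:
jog_arm --plan "0 0 -0.02 0 0 0; 0 0 -0.06 0 0 0; 0 0 -0.14 0 0 0; 0 0 -0.24 0 0 0; 0 0 -0.28 0 0 0"

```text
time: 15.0
tcp_pos: [0.5624, 0.1581, 0.1801]
eef_rot: [0.003, 0.036, 0.999, 0.001]
contact_force: [1.1, -0.5, -0.6]
opening: 0.0429
finger_force: 0.0
```

```bash
python3 go.py 410,195,180,-184.2 410,195,45,-184.2
```

```text
now [562.4 158.1 180.1] phi 175.86 j [ 0.61  0.25 -0.27  0.   -1.05 -2.25] t 15.0 open 0.0429 F [ 1.1 -0.5 -0.6]
410,195,180,-184.2 [ 0.309  0.052 -0.001] [0.003 0.006 0.001] mm 157
410,195,45,-184.2 [0.   0.   0.27] [0. 0. 0.] mm 135
```

```bash
python3 go.py 440,190,170,-184.2 440,190,42,-184.2
```

```text
now [562.4 158.1 180.1] phi 175.86 j [ 0.61  0.25 -0.27  0.   -1.05 -2.25] t 15.0 open 0.0429 F [ 1.1 -0.5 -0.6]
440,190,170,-184.2 [0.249 0.046 0.019] [0.003 0.006 0.001] mm 127
440,190,42,-184.2 [0.    0.    0.256] [0. 0. 0.] mm 128
```

Request:
jog_arm --plan "0.249 0.046 0.01 0 0 0; 0.249 0.046 0.01 0 0 0; 0.249 0.046 0.01 0 0 0; 0.249 0.046 0.01 0 0 0; 0.249 0.046 0.01 0 0 0" --jaw 0 --force 40

```text
time: 15.5
tcp_pos: [0.438, 0.1899, 0.1705]
eef_rot: [0.001, 0.036, 0.999, 0.001]
contact_force: [0.5, 0.1, -0.1]
opening: 0.0003
finger_force: 0.0
```

```bash
python3 go.py 440,190,42,-184.2
python3 - <<'E'
from bay import *
a=grab('top');b=grab('scene');np.savez('t5.npz',**a);np.savez('s5.npz',**b)
cv2.imwrite('pics/p4.png',np.hstack([cv2.resize(a['frame'][165:245,170:270,::-1],None,fx=4,fy=4,interpolation=2),cv2.resize(b['frame'][135:215,265:365,::-1],None,fx=4,fy=4,interpolation=2)]))
E
```

```text
now [438.  189.9 170.5] phi 175.91 j [ 0.82  0.08 -0.5   0.   -0.99 -2.47] t 15.5 open 0.0003 F [ 0.5  0.1 -0.1]
440,190,42,-184.2 [-0.004  0.     0.257] [0.001 0.001 0.002] mm 129
```

View pics/p4.png

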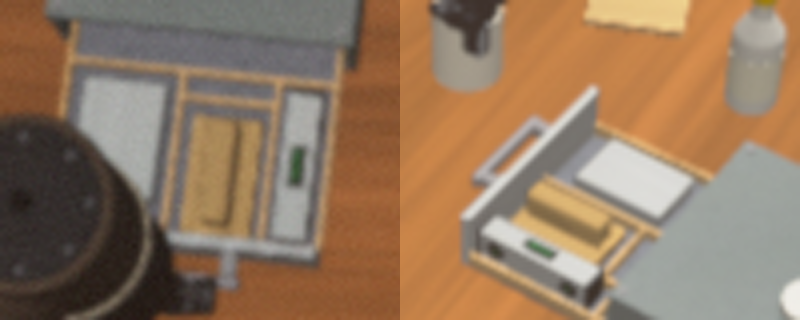

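Both objects lie flat in their bays and the tin is undisturbed. Now descend in front of the pull and push slowly.

Request:
jog_arm --plan "-0.002 0 0.07 0 0 0; -0.002 0 0.14 0 0 0; -0.002 0 0.21 0 0 0; -0.002 0 0.257 0 0 0; -0.002 0 0.257 0 0 0"

```text
time: 16.1
tcp_pos: [0.438, 0.1873, 0.0377]
eef_rot: [-0.002, 0.037, 0.999, -0.002]
contact_force: [0.1, 0.3, 0.5]
opening: 0.0001
finger_force: 0.0
```

Request:
jog_arm --plan "-0.012 0 0 0 0 0; -0.024 0 0 0 0 0; -0.036 0 0 0 0 0; -0.05 0 0 0 0 0; -0.066 0 0 0 0 0"

```text
time: 16.6
tcp_pos: [0.4728, 0.1871, 0.0416]
eef_rot: [0.0, 0.037, 0.999, 0.0]
contact_force: [-0.5, 0.8, 0.5]
opening: 0.0003
finger_force: 0.5
```

```bash
python3 go.py
python3 - <<'E'
from bay import *
yaw=np.radians(-4.2);R=np.array([[np.cos(yaw),np.sin(yaw)],[-np.sin(yaw),np.cos(yaw)]])
p=manip.state()['tcp_pos'];print('tcp chest frame',R@p[:2]*1000)
b=grab('scene');X=cloud(b);W=X[130:215,262:330].reshape(-1,3);q=W[:,:2]@R.T
k=(W[:,2]>.07)&(W[:,2]<.08)&(q[:,0]>.45)&(q[:,0]<.62)&(q[:,1]>.11)&(q[:,1]<.335);print('panel x',k.sum(),np.percentile(q[k,0],[5,50,95])*1000)
E
```

```text
now [472.8 187.1  41.6] phi 175.81 j [ 0.76  0.3  -0.59 -0.   -0.68 -2.41] t 16.6 open 0.0003 F [-0.5  0.8  0.5]
tcp chest frame [457.82290852 221.26298525]
panel x 110 [470.63889309 504.72869975 511.31531169]
```

Request:
jog_arm --plan "-0.018 0 0 0 0 0; -0.036 0 0 0 0 0; -0.054 0 0 0 0 0; -0.072 0 0 0 0 0; -0.09 0 0 0 0 0"

```text
time: 17.15
tcp_pos: [0.5175, 0.1835, 0.0407]
eef_rot: [-0.0, 0.037, 0.999, -0.0]
contact_force: [-1.4, -0.8, 1.2]
opening: -0.0001
finger_force: 0.5
```

Request:
jog_arm --plan "-0.018 0 0 0 0 0; -0.036 0 0 0 0 0; -0.054 0 0 0 0 0; -0.072 0 0 0 0 0; -0.09 0 0 0 0 0"

```text
time: 17.65
tcp_pos: [0.5623, 0.1802, 0.0407]
eef_rot: [-0.0, 0.037, 0.999, -0.0]
contact_force: [-1.2, -0.2, -0.1]
opening: -0.0001
finger_force: 0.5
```

Request:
jog_arm --plan "-0.014 0 0 0 0 0; -0.028 0 0 0 0 0; -0.042 0 0 0 0 0; -0.056 0 0 0 0 0; -0.07 0 0 0 0 0"

```text
time: 18.15
tcp_pos: [0.597, 0.1778, 0.0408]
eef_rot: [-0.0, 0.037, 0.999, -0.0]
contact_force: [-1.1, 0.5, -0.2]
opening: -0.0003
finger_force: 0.4
```

```bash
cat > pan.py <<'E'
from bay import *
yaw=np.radians(-4.2);R=np.array([[np.cos(yaw),np.sin(yaw)],[-np.sin(yaw),np.cos(yaw)]])
p=manip.state()['tcp_pos'];print('tcp chest frame',R@p[:2]*1000)
b=grab('scene');X=cloud(b);W=X[130:260,262:400].reshape(-1,3);q=W[:,:2]@R.T
k=(W[:,2]>.066)&(W[:,2]<.08)&(q[:,0]>.45)&(q[:,0]<.66)&(q[:,1]>.11)&(q[:,1]<.335);print('panel x',k.sum(),np.percentile(q[k,0],[5,50,95])*1000)
a=grab('top')
cv2.imwrite('pics/%s.png'%__import__('sys').argv[1],np.hstack([cv2.resize(a['frame'][145:245,170:270,::-1],None,fx=4,fy=4,interpolation=2),cv2.resize(b['frame'][130:230,265:365,::-1],None,fx=4,fy=4,interpolation=2)]))
E
python3 go.py; python3 pan.py q1
```

```text
now [597.  177.8  40.8] phi 175.81 j [ 0.6   0.45 -0.33 -0.   -0.79 -2.25] t 18.15 open -0.0003 F [-1.1  0.5 -0.2]
tcp chest frame [582.41004989 221.0042741 ]
panel x 171 [597.81999063 630.58953567 655.73266263]
```

View pics/q1.png

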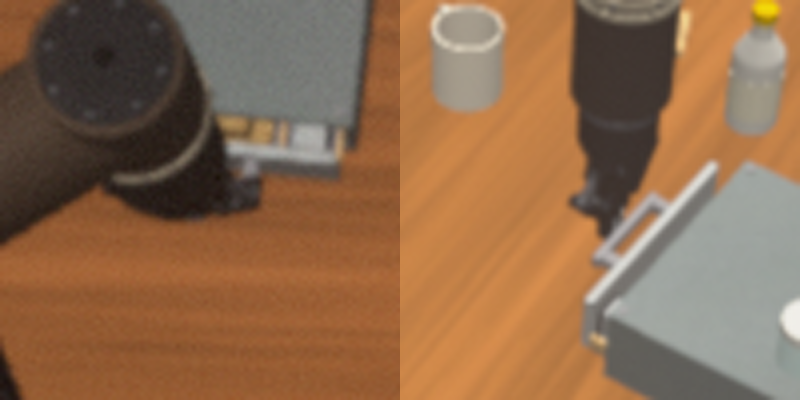

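The drawer is about 30 mm from home, with the fingers on the pull. I creep through the catch.

Request:
jog_arm --plan "-0.008 0 0 0 0 0; -0.016 0 0 0 0 0; -0.024 0 0 0 0 0; -0.032 0 0 0 0 0; -0.038 0 0 0 0 0"

```text
time: 18.75
tcp_pos: [0.6159, 0.1764, 0.0408]
eef_rot: [0.0, 0.037, 0.999, 0.0]
contact_force: [-0.3, 0.1, -0.3]
opening: 0.0006
finger_force: 0.4
```

Request:
jog_arm --plan "-0.004 0 0 0 0 0; -0.008 0 0 0 0 0; -0.012 0 0 0 0 0; -0.016 0 0 0 0 0; -0.016 0 0 0 0 0"

```text
time: 19.25
tcp_pos: [0.6231, 0.1759, 0.0408]
eef_rot: [-0.0, 0.036, 0.999, -0.0]
contact_force: [-1.3, 0.6, -0.1]
opening: -0.0
finger_force: 0.5
```

Request:
jog_arm --plan "-0.003 0 0 0 0 0; -0.006 0 0 0 0 0; -0.009 0 0 0 0 0; -0.012 0 0 0 0 0; -0.012 0 0 0 0 0"

```text
time: 19.75
tcp_pos: [0.6296, 0.1753, 0.0407]
eef_rot: [-0.0, 0.037, 0.999, -0.0]
contact_force: [-2.7, 1.6, 2.0]
opening: 0.0
finger_force: 1.4
```

Request:
jog_arm --plan "-0.002 0 0 0 0 0; -0.004 0 0 0 0 0; -0.006 0 0 0 0 0; -0.008 0 0 0 0 0; -0.008 0 0 0 0 0"

```text
time: 20.25
tcp_pos: [0.6297, 0.1752, 0.0407]
eef_rot: [-0.003, 0.037, 0.999, -0.001]
contact_force: [-20.5, 6.1, 12.3]
opening: 0.0
finger_force: 9.9
```

It has stopped at the predicted home position with about 20 N. Back off and check.

Request:
jog_arm --plan "0.02 0 0 0 0 0; 0.04 0 0 0 0 0; 0.07 0 0 0 0 0; 0.11 0 0 0 0 0; 0.15 0 -0.03 0 0 0"

```text
time: 20.75
tcp_pos: [0.557, 0.1797, 0.0541]
eef_rot: [-0.001, 0.037, 0.999, -0.001]
contact_force: [-0.3, 0.4, 0.8]
opening: 0.0001
finger_force: 0.0
```

Request:
jog_arm --plan "0.1 0 -0.05 0 0 0; 0.15 0 -0.14 0 0 0; 0.15 0 -0.22 0 0 0; 0.15 0 -0.3 0 0 0; 0.15 0 -0.3 0 0 0"

```text
time: 21.25
tcp_pos: [0.4866, 0.1878, 0.2124]
eef_rot: [0.005, 0.036, 0.999, 0.003]
contact_force: [0.4, -0.7, 0.8]
opening: -0.0002
finger_force: 0.0
```

```bash
python3 go.py; python3 pan.py q2
```

```text
now [486.6 187.8 212.4] phi 175.89 j [ 0.75  0.11 -0.36  0.   -1.09 -2.39] t 21.25 open -0.0002 F [ 0.4 -0.7  0.8]
tcp chest frame [471.52920085 222.9266713 ]
panel x 18 [631.15395903 640.25190639 659.31086197]
```

View pics/q2.png

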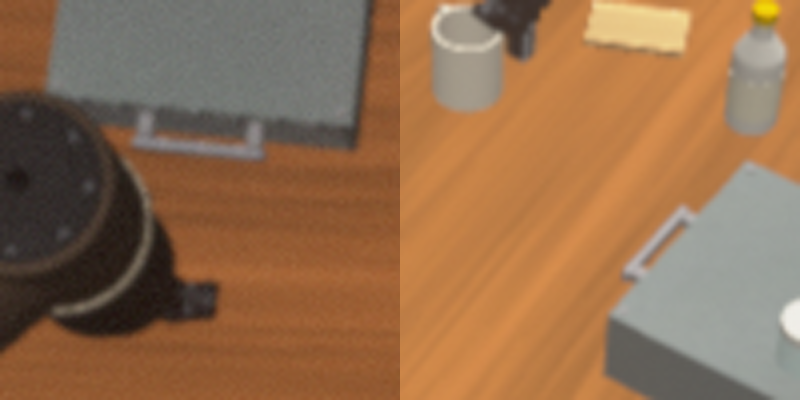

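The panel is no longer proud of the chest front; only the pull stands out, and the arm is clear. Handing in.

```bash
python3 -c "
from workcell import manip
print(manip.finish_job())"
```

```text
the job is handed in; nothing more can be done
None
```

The level and the sanding block were set down flat in their own compartments, the drawer was pushed slowly to its hard stop with its front flush, and the job is handed in; no verdict came back.

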